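# Set a birch round in the drilling board

## Robot

A 6-joint arm with a two-finger parallel gripper is mounted at the origin on the work surface. World frame = base frame: x ahead of the robot, y to its left, z up, the work surface at z = 0. Lengths are in m, angles in rad, forces in N, time in s.
With the tool pointing down it reaches from about 0.375 to 0.975 m from the base axis. Payload 3.8 kg.
Tool frame: the origin (TCP) lies on the centre line of the jaws, within the pads' length; the fingertips stand 14 mm ahead of it and the grasp point (between the pads) lies 5 mm behind it; z points along the fingers, y is the line along which they close (so a half turn about z gives the same grasp; the last joint's range is limited). The gripper opens to 85 mm and grips with 20 to 120 N. Pads are 22 mm wide; open, the fingers measure 114 mm over their backs; the gripper's body (76 mm by 85 mm) begins 54 mm behind the grasp point. The pads swing forward as they close: fully open they stand 13 mm farther back than shut.
Start: joints at [1.208, 0.264, 1.604, -0, 1.274, -0.037], TCP at [0.216, 0.639, 0.245] pointing down, gripper open.
Joint ranges: [-2.63, 2.63], [-0.94, 2.18], [0.31, 2.57], [-1.31, 4.45], [0, 2.66], [-2.55, 2.55]. Speed limits (rad/s): [2.57, 2.57, 3.14, 3.14, 3.14, 3.14].

## Interface

Orientations are given as a rotation vector (axis times angle).
In Python, from workcell import bot, eyes, spot_in gives the robot as it stands.
- The arm moves only by the tool carry_out, never from a script. Its argument "series" is text: rows parted by semicolons, each of 4 numbers parted by spaces: the shift along the world's x, y, z in m, then the turn about the world's z in degrees. In form: tx ty tz roll; .... A call has 1 to 20 rows; each row shifts and turns the commanded pose from where the row before left it; what a row does not reach is not made up. A row lasts 1/8 s, in which the tool goes at most 62.5 mm and 10.7 degrees, less where a joint would pass 70% of its speed; a pose out of reach is approached as far as the arm can. A call is refused whole if a number of a shift passes 0.0625 or a number of a turn 10.7, either way. A call with a gripper value outside its range is refused whole. "jaw" is the gripper command: -1 is shut, 1 is fully open, values between are in proportion, set as the call begins (left out, the last holds). The fingers move at their own pace and stop on an object; "grip_force" is the grip in N (left out, the last holds). Time passes only in rows, so rows that do not move let the fingers close. It gives the time, the measured TCP pose, the force, the opening and the grip force at its end, in the units of the state.
- bot.read_state(): the state, without advancing time (a new reading comes with each control period).
- eyes.read_camera(name): name is "scene" or "top" or "wrist"; returns (picture, depth): 384x512x3 uint8, blue, green, red; 384x512 float32, m along the optical axis (not along the pixel's ray), 0 where there is no reading.
- eyes.get_calibration(name): a dict with "K" (3x3 intrinsics, pixels), "position" and "rotation" of the camera in the world; the wrist camera has in their place "T_tool_cam" (4x4, takes a point from camera to tool coordinates, whose origin is the TCP and whose axes are the flange's). Camera axes: x right, y down, z forward; pixel columns grow to the right and rows downward; lengths in m; the calibration is good to about 2 mm. A picture is of the moment at which its call begins: read the wrist's pose just before it. get_calibration takes no time and is no camera call.
- bot.finish_job(): hands the job in; it is judged then, once.
Trained networks look in the newest picture that a camera, given by its name, has taken for a name from the list of things; names that differ only in an ending like _2 or _b are one class to them, and where a whole thing is asked for, a point or a joint stands for the part that bears it (a point fixed in the world has none). Each returns a list of dicts, best first, with "score" (0 to 1); they miss things now and then, are a little off and sometimes report something else, mostly with a low value. They report only what shows in the picture. A call takes as long as a camera call. They do not tell look-alikes from the thing itself.
- spot_in(camera, target): "rect" ([centre column, centre row, width, height] in pixels, round what is visible of it).
The state is a dict: "time": time; "q": joint angles; "joint_vel": joint speeds; "joint_torque": joint torques, N m; "tool_pos": TCP position; "tcp_rot": TCP orientation; "wrist_force": force on the tool from outside, world axes, zero at the start; "torque": the same for the moment, N m; "width": opening from 0.0 (shut) to 1.0 (fully open); "grip_force": force on a finger pad.
Only numpy, scipy, OpenCV 4.12 (cv2) and the standard library are available. Lean on these libraries where they do the work, as an engineer would, in place of code of your own. Each camera call takes 0.05 s, during which the arm holds its last target. There are 200 camera calls.

## Task

Set the birch round up for drilling: push it back against the fence of the drilling board and along the fence, without letting it roll away, until it sits on the head of the stop's bolt with a light push of 5 to 10 N. Then push the red corner clamp in hand-tight so that it holds the round in the corner of fence and bolt. The stop is only nipped up: do not ram or shift it, and leave the other things on the bench alone.

Things in the scene. Friction and masses are not known exactly. Their poses are not given: they have to be found in the camera images.
- board: Plywood drilling board on the bench; place and yaw vary. Base x -150 to 100, y -310 to 310 mm, 18 mm thick; upright fence on its far edge, top 84 mm above the bench. Origin in its underside, x axis square to the fence and pointing at it, y along the fence towards the stop, z up. Red clamp bracket on it, 64 by 44 mm, centred at x -63, y 5 mm, top 77 mm above the bench.
- fence (a point): Point on the fence's flat face that guides the round: 70 mm along +x and 58 mm up from the board's origin; axes as the board's (x into the fence, y along it). A round against the fence has its axis 45 mm on the -x side.
- log: The round to be set: a piece of birch trunk, white bark with dark marks, pale sawn top, standing on the base: 90 mm across, 80 mm tall, 0.2 to 0.45 kg, too thick to grip. Origin: centre of its underside (18 mm above the bench), z up; it may turn about z. It starts 8 to 30 mm off the fence, 100 mm or more short of the stop.
- stop: Aluminium length stop on the fence, nipped by a thumbscrew (slips at about 24 N). Its arm crosses the lane; origin: in the arm's flat face, on the bolt's axis, 58 mm above the bench; axes as the board's; top 61 mm over the origin. The steel bolt (18 mm head, it carries the load) sticks out of the face towards -y by 6 to 26 mm; how far is not measured. Arm x -29 to 37 mm.
- clamp: Plunger of the corner clamp: rubber pad (44 wide, 34 mm high), rod, black knob in line, 58 mm above the bench. Origin: middle of the pad's face; its x axis is the stroke, level, turned 55 degrees from the board's x towards its y. Slides up to 95 mm; a brake holds it where left, about 8 N moves it. It meets the round when the round's axis is 45 mm ahead of the pad's face.
- knob (a point): Middle of the flat rear face of the clamp's black knob (36 mm disc), where it is pushed in along the clamp's x axis; 161 mm behind the pad's face, 58 mm above the bench.
- holder1: Finished birch tealight holder, 90 mm across, 50 mm tall, on the bench beyond the stop's end of the board. Leave alone.
- holder2: Second finished holder, 90 mm across, 65 mm tall, near the first. Leave alone.
- drill: Orange and black cordless drill lying on its side on the bench to the robot's left, about 230 by 210 mm, 60 mm high. Leave alone.
- square: Try square lying on the base at the end away from the stop: dark wooden stock 100 mm along the board's front edge, 16 mm high, thin steel blade 150 mm towards the fence. Leave alone.
- pencil: Red carpenter's pencil, 130 mm long along y, 8 mm high, lying on the base near the front edge on the stop's side. Leave alone.
- glue: White glue bottle, 60 mm across, 170 mm tall, standing behind the fence. Leave alone.
- screwjar: Glass jar with steel lid, 68 mm across, 85 mm tall, standing behind the fence. Leave alone.
- pot: Empty terracotta flower pot, 130 mm across, 105 mm tall, standing on the bench to the right of the board. Leave alone.
There are look-alikes about, which are no part of the job. Leave any turquoise look-alike of the log alone.

How it is judged:
By the outcome, as a careful person would: the job done as asked, in the order asked, and still so for the second after the job is handed in, with the robot touching nothing.
It also fails if it takes over 69 s, if anything falls off the work surface, if the arm or the gripper's body presses on something with over 40 N, if the wrist force passes 120 N, or if a joint passes its speed limit or range.

## Working session

There is one attempt and no reset: what is moved stays moved. The work goes in short steps, Python scripts to look and compute and a tool call to move; the robot and the scene stay as the last step left them, time stands still between calls to the robot, and variables do not carry over. Pictures are saved under pics/ and viewed, at most 10 in all, crops included, and the job is handed in when it is done.

Besides the shell and the picture viewer there is one more tool, called after "Emit:" by a JSON object that holds its "api" and its "payload". carry_out: Moves the arm, as the interface text tells. Its arguments: {"type":"object","properties":{"series":{"type":"string"},"jaw":{"type":"number"},"grip_force":{"type":"number"}},"required":["series"]}

```bash
mkdir -p pics
cat > h.py <<'E'
import numpy as np, cv2
from workcell import bot, eyes, spot_in
def cloud(cam):
    im,d=eyes.read_camera(cam); c=eyes.get_calibration(cam); K=np.array(c["K"])
    v,u=np.mgrid[:384,:512]
    p=np.stack([(u-K[0,2])/K[0,0]*d,(v-K[1,2])/K[1,1]*d,d],-1)
    R=np.array(c["rotation"]); 
    if R.shape!=(3,3): R=cv2.Rodrigues(R)[0]
    return im,d,p@R.T+np.array(c["position"])
E
python3 - <<'E'
from h import *
s=bot.read_state(); print({k:np.round(v,3) for k,v in s.items()})
for cam in("top","scene"):
    im,d,P=cloud(cam); cv2.imwrite(f"pics/{cam}.png",cv2.resize(im,(800,600))); np.savez(f"{cam}.npz",im=im,d=d,P=P)
    for n in("log","stop","clamp","knob","board"):
        print(cam,n,[(np.round(r["rect"]),round(r["score"],2)) for r in spot_in(cam,n)])
E
```

```text
{'time': np.float64(0.0), 'q': array([ 1.208,  0.265,  1.605,  0.   ,  1.274, -0.037]), 'joint_vel': array([ 0.002, -0.001,  0.   ,  0.   , -0.001, -0.001]), 'joint_torque': array([-2.0000e-03, -5.1512e+01, -3.6731e+01, -0.0000e+00,  1.3000e-02,
       -0.0000e+00]), 'tool_pos': array([0.216, 0.639, 0.244]), 'tcp_rot': array([-5.09e-01, -3.10e+00,  3.00e-03]), 'wrist_force': array([-0.146,  0.143,  0.268]), 'torque': array([ 0.026,  0.024, -0.017]), 'grip_force': np.float64(0.0), 'width': np.float64(1.006)}
top log [(array([361., 273.,  36.,  30.]), 0.86), (array([317., 206.,  32.,  25.]), 0.68), (array([380., 176.,  36.,  26.]), 0.67), (array([306., 164.,  24.,  18.]), 0.67), (array([302., 272.,  30.,  28.]), 0.59), (array([324., 129.,  29.,  33.]), 0.57), (array([268., 207., 187.,  93.]), 0.52), (array([335., 225.,  37.,  49.]), 0.19)]
top stop [(array([213., 173.,  16.,  37.]), 0.54)]
top clamp [(array([274., 224.,  36.,  38.]), 0.51)]
top knob [(array([272., 221.,  39.,  34.]), 0.57)]
top board []
scene log [(array([182., 202.,  33.,  29.]), 0.82), (array([ 96., 258.,  50.,  47.]), 0.74), (array([181., 170.,  27.,  33.]), 0.67), (array([191., 287.,  44.,  52.]), 0.65), (array([120., 180.,  34.,  39.]), 0.59)]
scene stop [(array([308., 200.,  26.,  34.]), 0.67)]
scene clamp [(array([226., 185.,  46.,  23.]), 0.57)]
scene knob [(array([225., 189.,  47.,  27.]), 0.6)]
scene board [(array([236., 212., 222.,  76.]), 0.94)]
```

View pics/top.png

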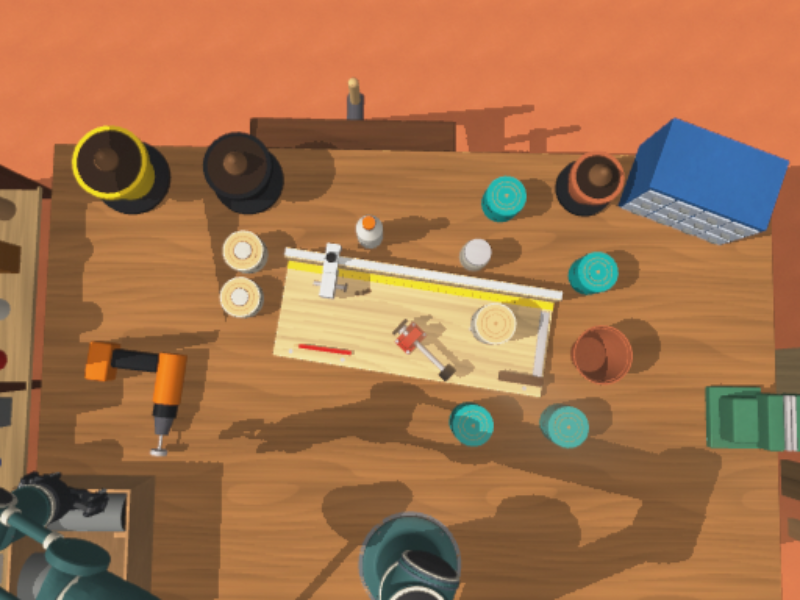

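View pics/scene.png

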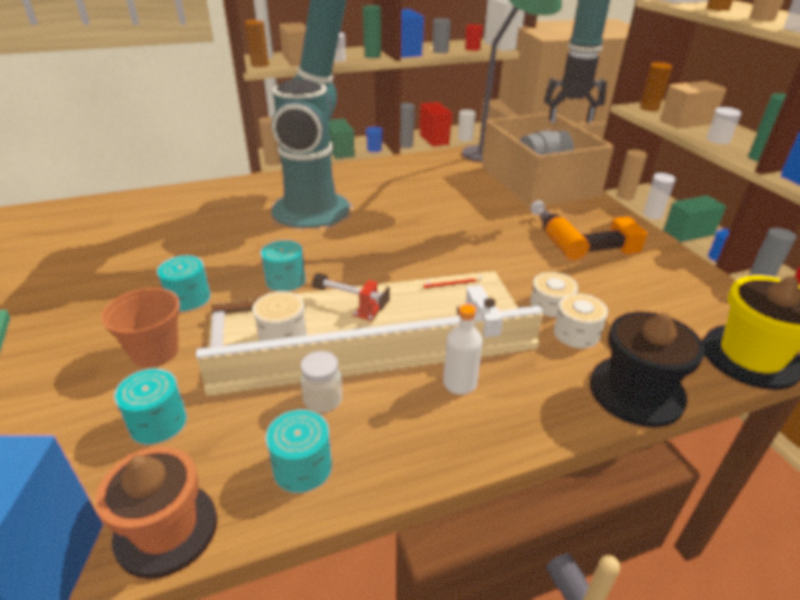

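Candidates for the log, in 800x600 top-view pixels: white/pale round (495,323), on the board. Turquoise ones at (472,424), (567,426), (595,272), (505,198) are look-alikes, and the holders at (243,250), (240,297) are beyond the stop. The pale one standing on the base fits the description. Next I measure and confirm it in a crop.

Run:
```python
from h import *
z=np.load("top.npz"); im,d,P=z["im"],z["d"],z["P"]
v,u=np.mgrid[:384,:512]
roi=(u>172)&(u<362)&(v>155)&(v<257)&(d>0)
Z=P[...,2]
b=roi&(abs(Z-.018)<.005)
print("base rect",cv2.minAreaRect((P[b][:,:2]*1000).astype(np.float32)), np.median(Z[b]))
f=roi&(abs(Z-.084)<.005)&(im.min(-1)>150)
n,l,st,_=cv2.connectedComponentsWithStats(f.astype(np.uint8))
i=1+st[1:,4].argmax(); F=P[l==i]
print("fence",st[i],cv2.minAreaRect((F[:,:2]*1000).astype(np.float32)),np.median(F[:,2]))
a=roi&(abs(Z-.098)<.006)&(abs(u-317)<22)&(abs(v-207)<18)
print("log",a.sum(),cv2.minEnclosingCircle((P[a][:,:2]*1000).astype(np.float32)),P[a].mean(0),np.median(Z[a]))
c=cv2.resize(im[145:260,165:370],(800,449),interpolation=cv2.INTER_CUBIC); cv2.imwrite("pics/crop.png",c)
for n,(x,y) in dict(knob=(286,238),red=(262,216),stop=(210,173)).items():
    print(n,np.round(P[y-1:y+2,x-1:x+2].reshape(-1,3).mean(0),3))
```

```text
base rect ((573.4457397460938, -7.92010498046875), (620.7518310546875, 300.719482421875), 81.88343048095703) 0.018229080612517157
fence [217 165 143  27 704] ((643.5684814453125, -79.22056579589844), (499.1619567871094, 20.51475715637207), 81.89506530761719) 0.08400606659650789
log 512 ((545.0186157226562, -176.10775756835938), 45.02677536010742) [ 0.54455081 -0.17554971  0.09856531] 0.09864902232046047
knob [ 0.436 -0.075  0.074]
red [0.51  0.009 0.077]
stop [0.653 0.19  0.097]
```

View pics/crop.png

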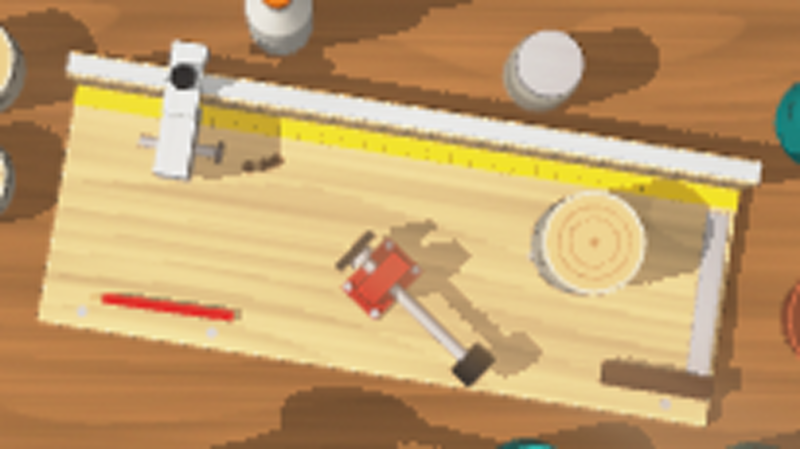

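The crop confirms it: the birch round is at crop (593,243), the bolt head at (220,153), the clamp pad at (357,255) and the knob at (473,364). Next I get the board-frame extents of the clamp, bolt and stop to clear the pushing path.

```bash
cat >> h.py <<'E'
ang=np.radians(-8.11); xb=np.array([np.cos(ang),np.sin(ang)]); yb=np.array([-xb[1],xb[0]])
E
python3 - <<'E'
from h import *
z=np.load("top.npz"); im,d,P=z["im"],z["d"],z["P"]
v,u=np.mgrid[:384,:512]
B=np.stack([P[...,:2]@xb*1000,P[...,:2]@yb*1000,P[...,2]*1000],-1)
def box(x0,x1,y0,y1): return (u>=165+x0/3.9)&(u<=165+x1/3.9)&(v>=145+y0/3.9)&(v<=145+y1/3.9)&(d>0)
for n,bx,h in (("pad",(330,376,225,275),(35,85)),("bracket",(340,425,235,320),(70,85)),("knob",(445,500,335,390),(40,85)),("bolt",(207,235,135,170),(45,75)),("stoparm",(150,205,40,185),(90,130)),("logtop",(525,655,185,300),(92,104))):
    m=box(*bx)&(B[...,2]>h[0])&(B[...,2]<h[1]); q=B[m]
    if len(q): print(n,len(q),"min",q.min(0).round(),"max",q.max(0).round(),"mean",q.mean(0).round())
b=box(20,740,90,400)&(abs(B[...,2]-18)<3)&(im[...,2]>180)&(im[...,1]>150)
print("base x",np.percentile(B[b],[0.1,1,99,99.9],axis=0).round())
E
```

```text
pad 64 min [506.  85.  57.] max [543. 121.  82.] mean [521. 101.  70.]
bracket 111 min [482.  59.  70.] max [536. 115.  84.] mean [509.  83.  77.]
knob 91 min [424. -30.  53.] max [463.  11.  80.] mean [445.  -9.  69.]
bolt 13 min [585. 238.  52.] max [602. 248.  70.] mean [592. 242.  63.]
stoparm 259 min [565. 262.  90.] max [680. 293. 124.] mean [627. 277. 101.]
logtop 512 min [ 520. -141.   92.] max [608. -53. 104.] mean [564. -97.  99.]
base x [[ 419. -233.   15.]
 [ 421. -222.   15.]
 [ 636.  378.   21.]
 [ 638.  382.   21.]]
```

Emit:
{"api": "carry_out", "payload": {"series": "0.0179 -0.0555 0 -6.34;0.0179 -0.0555 0 -6.34;0.0179 -0.0555 0 -6.34;0.0179 -0.0555 0 -6.34;0.0179 -0.0555 0 -6.34;0.0179 -0.0555 0 -6.34;0.0179 -0.0555 0 -6.34;0.0179 -0.0555 0 -6.34;0.0179 -0.0555 0 -6.34;0.0179 -0.0555 0 -6.34;0.0179 -0.0555 0 -6.34;0.0179 -0.0555 0 -6.34;0.0179 -0.0555 0 -6.34;0.0179 -0.0555 0 -6.34;0.0179 -0.0555 0 -6.34;0.0179 -0.0555 0 -6.34;0 0 0 0", "jaw": -1, "grip_force": 40}}

```text
time: 2.72
tool_pos: [0.5031, -0.2522, 0.2451]
tcp_rot: [2.725, 1.562, -0.0]
wrist_force: [-0.1, 0.3, 0.2]
width: 0.001
grip_force: 0.0
```

Emit:
{"api": "carry_out", "payload": {"series": "0 0 -0.06 0;0 0 -0.06 0;0 0 -0.04 0;0 0 -0.023 0;0 0 0 0;0 0 0 0"}}

```text
time: 3.48
tool_pos: [0.5032, -0.2484, 0.0636]
tcp_rot: [2.72, 1.569, 0.002]
wrist_force: [-0.2, 0.5, 0.0]
width: 0.001
grip_force: 0.0
```

Run:
```python
from h import *
s=bot.read_state(); print(np.round(s["tool_pos"],4),np.round(s["wrist_force"],2),s["time"])
im,d,P=cloud("top"); cv2.imwrite("pics/t2.png",cv2.resize(im[150:270,200:380],(800,533),interpolation=cv2.INTER_CUBIC))
```

```text
[ 0.5032 -0.2484  0.0636] [-0.15  0.49  0.04] 3.475
```

View pics/t2.png

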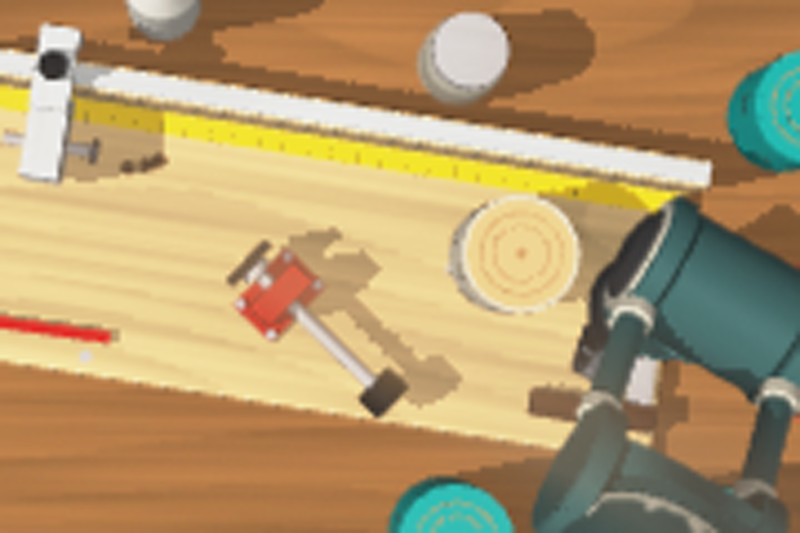

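The hand is down behind the round, between (580,300) and the square, and touches nothing. I push along the face normal.

Emit:
{"api": "carry_out", "payload": {"series": "0.003 0.0052 0 0;0.003 0.0052 0 0;0.003 0.0052 0 0;0.003 0.0052 0 0;0.003 0.0052 0 0;0.003 0.0052 0 0;0.003 0.0052 0 0;0.003 0.0052 0 0;0.003 0.0052 0 0;0.003 0.0052 0 0;0.003 0.0052 0 0;0.003 0.0052 0 0;0.003 0.0052 0 0;0.003 0.0052 0 0"}}

```text
time: 5.28
tool_pos: [0.5446, -0.1753, 0.0622]
tcp_rot: [-2.722, -1.568, 0.0]
wrist_force: [-1.2, -0.4, -0.1]
width: -0.0
grip_force: 0.0
```

```bash
cat >> h.py <<'E'
def look():
    s=bot.read_state(); t=s["tool_pos"]; f=np.array(s["wrist_force"])
    print("t",round(s["time"],2),"tcp b",np.round([t[:2]@xb*1e3,t[:2]@yb*1e3,t[2]*1e3],1),"F b",np.round([f[:2]@xb,f[:2]@yb,f[2]],2))
    im,d,P=cloud("top"); B=np.stack([P[...,:2]@xb,P[...,:2]@yb,P[...,2]],-1)*1000
    m=(d>0)&(abs(B[...,2]-98)<6)&(B[...,0]>510)&(B[...,0]<637)&(B[...,1]>-160)&(B[...,1]<255)&(im[...,2]>im[...,0]+25)&(im[...,2]>150)
    q=B[m]
    if len(q): print("log n",len(q),"x",q[:,0].min().round(1),q[:,0].max().round(1),"y",q[:,1].min().round(1),q[:,1].max().round(1))
    return im,B
E
python3 -c "
from h import *
look()"
```

```text
t 5.28 tcp b [563.9 -96.8  62.2] F b [-1.08 -0.58 -0.06]
log n 445 x 541.6 631.1 y -74.3 2.2
```

Emit:
{"api": "carry_out", "payload": {"series": "0.003 0.0052 0 0;0.003 0.0052 0 0;0.003 0.0052 0 0;0.001 0.0069 0 0;0.001 0.0069 0 0;0.001 0.0069 0 0;0.001 0.0069 0 0;0.001 0.0069 0 0"}}

```text
time: 6.32
tool_pos: [0.5584, -0.1251, 0.0622]
tcp_rot: [-2.722, -1.568, 0.0]
wrist_force: [-2.3, -2.0, 0.1]
width: -0.003
grip_force: 0.0
```

```bash
python3 -c "
from h import *
look()"
```

```text
t 6.33 tcp b [570.4 -45.1  62.2] F b [-2.03 -2.35  0.14]
log n 365 x 549.0 636.6 y -9.9 54.3
```

Emit:
{"api": "carry_out", "payload": {"series": "0.0011 0.0079 0 0;0.0011 0.0079 0 0;0.0011 0.0079 0 0;0.0011 0.0079 0 0;0.0011 0.0079 0 0;0.0011 0.0079 0 0;0.0011 0.0079 0 0;0.0011 0.0079 0 0;0.0011 0.0079 0 0;0.0011 0.0079 0 0;0.0011 0.0079 0 0;0.0011 0.0079 0 0;0.0011 0.0079 0 0;0.0011 0.0079 0 0;0.0011 0.0079 0 0;0.0011 0.0079 0 0;0.0011 0.0079 0 0;0.0008 0.0059 0 0;0.0006 0.004 0 0;0.0003 0.002 0 0"}}

```text
time: 8.88
tool_pos: [0.5789, 0.0208, 0.0623]
tcp_rot: [2.722, 1.569, -0.0]
wrist_force: [-1.6, -1.9, -0.1]
width: 0.007
grip_force: 0.0
```

```bash
python3 -c "
from h import *
im,B=look()
cv2.imwrite('pics/t3.png',cv2.resize(im[150:240,190:325],(800,533),interpolation=cv2.INTER_CUBIC))"
```

```text
t 8.88 tcp b [570.2 102.2  62.3] F b [-1.36 -2.07 -0.07]
log n 117 x 551.4 634.0 y 141.0 200.0
```

View pics/t3.png

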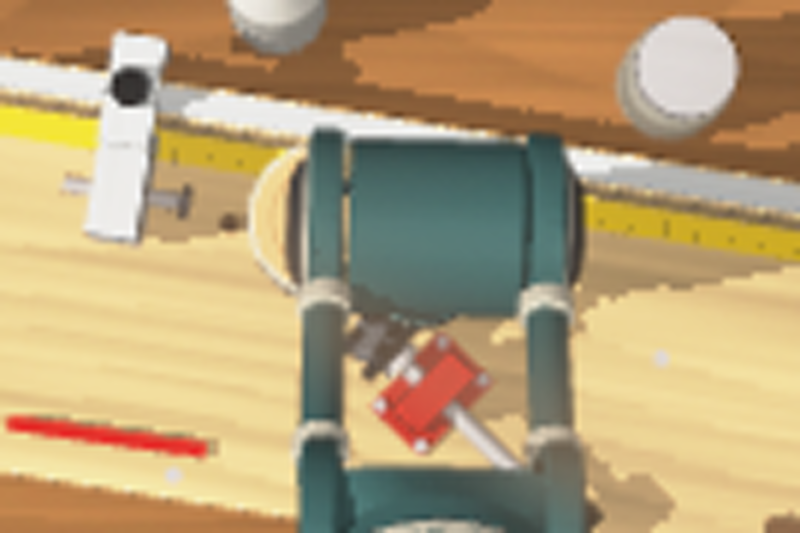

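The round is on the fence (visible edge at 250,220) and the bolt head is at (190,200). There are brown specks at (230,220), so I check their height.

Run:
```python
from h import *
z=np.load("top.npz"); im,d,P=z["im"],z["d"],z["P"]
B=np.stack([P[...,:2]@xb,P[...,:2]@yb,P[...,2]],-1)*1000
r,c=slice(184,190),slice(225,240)
print(B[r,c,2].round().astype(int)); print(im[r,c,2]); print(B[186,232].round(), B[186,228].round())
```

```text
[[15 21 15 12 19 12 15 25 21 23 16 13 13 21 16]
 [20 16 19 19 16 19 19 26 19 17 20 18 19 16 17]
 [15 14 20 16 13 15 23 17 21 22 18 19 19 17 16]
 [18 13 21 17 13 22 20 15 19 14 23 18 14 14 16]
 [27 20 11 20 21 15 26 19 16 16 23 19 20 15 17]
 [17 14 20 16 21 17 12 15 14 22 16 21 20 17 20]]
[[185 184 183 184 184 184 185 185 185 183 150 177 240 241 241]
 [185 185 185 184 184 183 179 149 160 128 107 136 208 238 238]
 [183 182 161 123 138 164 145 109 111 103 103 124 172 236 235]
 [180 175 128 107 114 142 137 104 105 121 149 187 231 236 236]
 [183 177 136 109 116 156 152 128 177 207 227 230 234 234 235]
 [186 194 229 211 214 230 230 227 228 230 232 232 231 232 232]]
[595. 202.  17.] [593. 216.  16.]
```

Emit:
{"api": "carry_out", "payload": {"series": "0.0008 0.0059 0 0;0.0008 0.0059 0 0;0.0008 0.0059 0 0;0.0006 0.004 0 0;0.0004 0.003 0 0;0.0003 0.002 0 0;0.0001 0.001 0 0;0.0001 0.001 0 0"}}

```text
time: 9.93
tool_pos: [0.5828, 0.0493, 0.0623]
tcp_rot: [2.722, 1.568, 0.0]
wrist_force: [-1.8, -1.4, 0.4]
width: -0.001
grip_force: 0.0
```

Emit:
{"api": "carry_out", "payload": {"series": "0.0001 0.001 0 0;0.0001 0.001 0 0"}}

```text
time: 10.18
tool_pos: [0.583, 0.0513, 0.0623]
tcp_rot: [2.722, 1.568, 0.0]
wrist_force: [-1.1, -1.3, 0.2]
width: 0.001
grip_force: 0.0
```

Emit:
{"api": "carry_out", "payload": {"series": "0.0001 0.001 0 0;0.0001 0.001 0 0"}}

```text
time: 10.42
tool_pos: [0.5832, 0.0533, 0.0623]
tcp_rot: [2.722, 1.568, 0.0]
wrist_force: [-1.1, -1.0, -0.2]
width: 0.002
grip_force: 0.0
```

Emit:
{"api": "carry_out", "payload": {"series": "0.0001 0.001 0 0;0.0001 0.001 0 0"}}

```text
time: 10.68
tool_pos: [0.5833, 0.0554, 0.0623]
tcp_rot: [-2.722, -1.568, -0.0]
wrist_force: [-1.5, -0.6, -0.0]
width: -0.001
grip_force: 0.0
```

Emit:
{"api": "carry_out", "payload": {"series": "0.0001 0.0007 0 0;0.0001 0.0007 0 0"}}

```text
time: 10.92
tool_pos: [0.5835, 0.0567, 0.0623]
tcp_rot: [2.722, 1.568, -0.0]
wrist_force: [-2.0, -1.6, 0.7]
width: 0.001
grip_force: 0.0
```

Emit:
{"api": "carry_out", "payload": {"series": "0.0001 0.0007 0 0;0.0001 0.0007 0 0"}}

```text
time: 11.18
tool_pos: [0.5836, 0.0573, 0.0623]
tcp_rot: [2.721, 1.568, -0.002]
wrist_force: [-2.2, -6.1, 1.4]
width: 0.001
grip_force: 0.0
```

Emit:
{"api": "carry_out", "payload": {"series": "0 0.0004 0 0;0 0 0 0;0 0 0 0"}}

```text
time: 11.55
tool_pos: [0.5836, 0.0573, 0.0623]
tcp_rot: [2.721, 1.568, -0.002]
wrist_force: [-2.1, -6.5, 0.9]
width: -0.0
grip_force: 0.0
```

Emit:
{"api": "carry_out", "payload": {"series": "0.0001 0.0006 0 0;0 0 0 0"}}

```text
time: 11.8
tool_pos: [0.5836, 0.0574, 0.0624]
tcp_rot: [2.72, 1.568, -0.003]
wrist_force: [-3.1, -9.0, 2.4]
width: -0.001
grip_force: 0.0
```

Contact confirmed; the push on the bolt is about 8 N. I back off gently and lift.

Emit:
{"api": "carry_out", "payload": {"series": "-0.0005 -0.0009 0 0;-0.001 -0.0017 0 0;-0.0025 -0.0043 0 0;-0.003 -0.0052 0 0;0 0 0.03 0;0 0 0.06 0;-0.03 -0.027 0.02 -4;-0.04 -0.036 0 -5;-0.045 -0.042 0 -4;-0.04 -0.04 0 0;0 0 0 0;0 0 0 0"}}

```text
time: 13.3
tool_pos: [0.4223, -0.0981, 0.1727]
tcp_rot: [2.882, 1.248, 0.003]
wrist_force: [-0.3, 0.4, 0.2]
width: -0.001
grip_force: 0.0
```

Run:
```python
from h import *
s=bot.read_state(); print(s["time"],np.round(s["tool_pos"],4),np.round(s["tcp_rot"],3),np.round(s["wrist_force"],2))
im,d,P=cloud("top"); B=np.stack([P[...,:2]@xb,P[...,:2]@yb,P[...,2]],-1)*1000
m=(d>0)&(abs(B[...,2]-98)<6)&(B[...,0]>530)&(B[...,0]<637)&(B[...,1]>100)&(B[...,1]<250)&(im[...,2]>im[...,0]+25)&(im[...,2]>150)
q=B[m]; print("log",len(q),q.min(0).round(1),q.max(0).round(1))
hsv=cv2.cvtColor(im,cv2.COLOR_BGR2HSV); t=(abs(hsv[...,0].astype(int)-87)<8)&(hsv[...,1]>150)&(d>0)&(P[...,2]>.04)
n,l,st,ce=cv2.connectedComponentsWithStats(t.astype(np.uint8))
for i in range(1,n):
    if st[i,4]>150: q=P[l==i]; print("teal",st[i,4],q.min(0).round(3),q.max(0).round(3))
cv2.imwrite('pics/t4.png',cv2.resize(im[150:270,190:350],(800,600),interpolation=cv2.INTER_CUBIC))
```

```text
13.3 [ 0.4223 -0.0981  0.1727] [2.882 1.248 0.003] [-0.31  0.4   0.22]
log 513 [548.5 148.1  92. ] [636.4 237.  104. ]
teal 436 [ 0.787 -0.247  0.041] [ 0.876 -0.157  0.091]
teal 455 [ 0.619 -0.45   0.04 ] [ 0.705 -0.361  0.089]
teal 307 [ 0.28  -0.174  0.072] [ 0.355 -0.091  0.091]
```

View pics/t4.png

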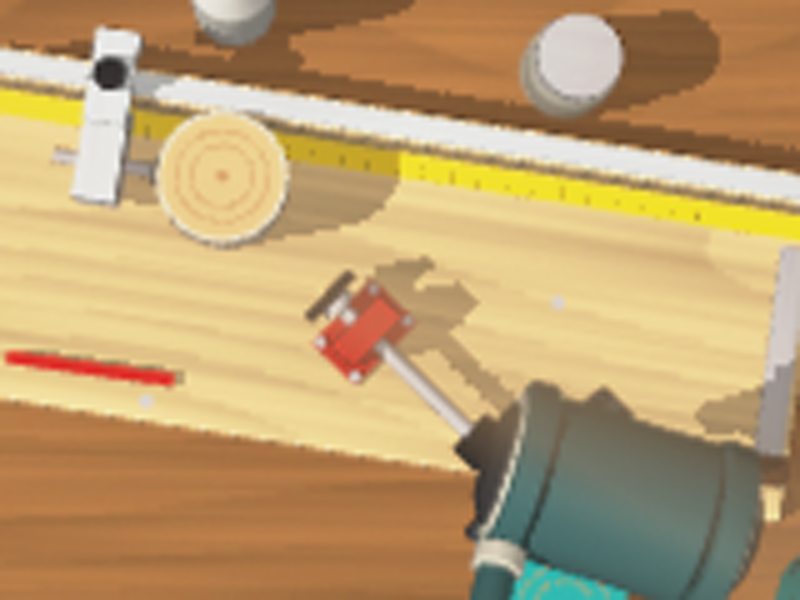

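The round sits at (222,177), touching the bolt head at (150,170) and the fence. The knob is at (480,440). I move behind it and come down.

Emit:
{"api": "carry_out", "payload": {"series": "-0.0138 -0.0063 0 0;0 0 -0.05 0;0 0 -0.04 0;0 0 -0.023 0;0 0 0 0;0 0 0 0"}}

```text
time: 14.1
tool_pos: [0.4088, -0.1043, 0.0601]
tcp_rot: [2.881, 1.251, 0.001]
wrist_force: [-0.2, 0.2, 0.2]
width: 0.003
grip_force: 0.0
```

Run:
```python
from h import *
s=bot.read_state(); t=s["tool_pos"]; print(s["time"],np.round(t,4),np.round(s["wrist_force"],2),t[:2]@xb,t[:2]@yb)
im,d,P=cloud("top")
w,dw=eyes.read_camera("wrist")
cv2.imwrite('pics/t5.png',np.hstack([cv2.resize(im[200:270,250:325],(400,375),interpolation=cv2.INTER_CUBIC),cv2.resize(w,(400,375))]))
```

```text
14.1 [ 0.4088 -0.1043  0.0601] [-0.18  0.21  0.16] 0.41942990686306686 -0.045592963822332876
```

View pics/t5.png

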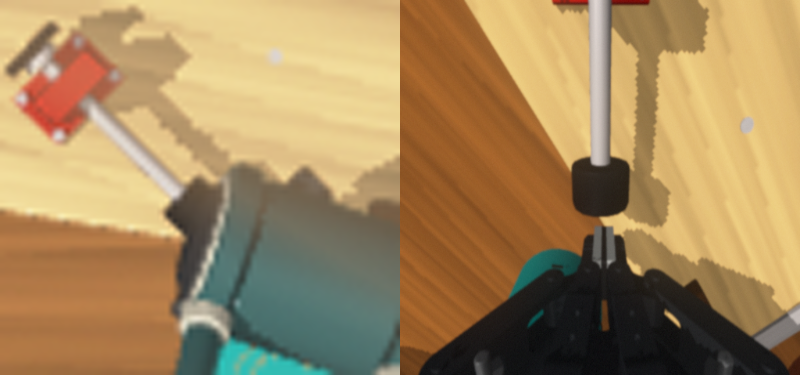

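Wrist view: fingers at (603,240) are lined up with the knob at (600,190). I push along the stroke.

Emit:
{"api": "carry_out", "payload": {"series": "0.0027 0.0029 0 0;0.0027 0.0029 0 0;0.0027 0.0029 0 0;0.0027 0.0029 0 0;0.0027 0.0029 0 0;0.0027 0.0029 0 0;0.0027 0.0029 0 0;0.0027 0.0029 0 0;0.0027 0.0029 0 0;0.0027 0.0029 0 0"}}

```text
time: 15.45
tool_pos: [0.434, -0.0765, 0.0593]
tcp_rot: [2.88, 1.251, -0.006]
wrist_force: [-5.3, -7.1, 4.0]
width: -0.002
grip_force: 4.3
```

Emit:
{"api": "carry_out", "payload": {"series": "0.0027 0.0029 0 0;0.0027 0.0029 0 0;0.0027 0.0029 0 0;0.0027 0.0029 0 0;0.0027 0.0029 0 0;0.0014 0.0015 0 0;0.0014 0.0015 0 0;0.0007 0.0007 0 0"}}

```text
time: 16.45
tool_pos: [0.451, -0.0582, 0.0593]
tcp_rot: [2.881, 1.251, -0.005]
wrist_force: [-4.7, -6.5, 4.6]
width: 0.002
grip_force: 4.1
```

Emit:
{"api": "carry_out", "payload": {"series": "0.0014 0.0015 0 0;0.0014 0.0015 0 0;0.0014 0.0015 0 0;0.0014 0.0015 0 0;0.0007 0.0007 0 0;0.0007 0.0007 0 0"}}

```text
time: 17.2
tool_pos: [0.458, -0.0509, 0.0593]
tcp_rot: [2.881, 1.251, -0.005]
wrist_force: [-5.4, -7.1, 4.4]
width: -0.001
grip_force: 4.1
```

Emit:
{"api": "carry_out", "payload": {"series": "0.0007 0.0007 0 0;0.0007 0.0007 0 0"}}

```text
time: 17.45
tool_pos: [0.4593, -0.0495, 0.0592]
tcp_rot: [2.881, 1.251, -0.006]
wrist_force: [-4.5, -6.8, 5.1]
width: 0.001
grip_force: 4.1
```

Emit:
{"api": "carry_out", "payload": {"series": "0.0007 0.0007 0 0;0.0007 0.0007 0 0"}}

```text
time: 17.7
tool_pos: [0.4606, -0.048, 0.0592]
tcp_rot: [2.881, 1.251, -0.006]
wrist_force: [-5.9, -6.8, 4.6]
width: 0.0
grip_force: 4.1
```

Emit:
{"api": "carry_out", "payload": {"series": "0.0007 0.0007 0 0;0.0007 0.0007 0 0"}}

```text
time: 17.95
tool_pos: [0.461, -0.0476, 0.0592]
tcp_rot: [2.879, 1.253, -0.011]
wrist_force: [-9.5, -12.6, 9.2]
width: 0.001
grip_force: 8.2
```

Emit:
{"api": "carry_out", "payload": {"series": "0.0007 0.0007 0 0;0.0007 0.0007 0 0"}}

```text
time: 18.2
tool_pos: [0.461, -0.0475, 0.0592]
tcp_rot: [2.878, 1.254, -0.016]
wrist_force: [-15.1, -19.7, 13.1]
width: 0.003
grip_force: 12.2
```

Run:
```python
from h import *
im,B=look()
q=B[(B[...,2]>44)&(B[...,2]<85)&(B[...,0]>530)&(B[...,0]<600)&(B[...,1]>115)&(B[...,1]<190)]; print(len(q),q.min(0).round(),q.max(0).round(),q.mean(0).round())
```

```text
t 18.2 tcp b [463.1  18.   59.2] F b [-12.14 -21.59  13.12]
log n 508 x 549.4 636.9 y 148.1 237.6
92 [530. 116.  50.] [582. 189.  85.] [553. 146.  69.]
```

The pad is seated: about 25 N on the knob, so about 14 N at the bolt. I back off.

Emit:
{"api": "carry_out", "payload": {"series": "-0.0014 -0.0015 0 0;-0.0027 -0.0029 0 0;-0.0055 -0.0058 0 0;-0.009 -0.0095 0 0;0 0 0.04 0;0 0 0.06 0;-0.005 -0.05 0.03 0;0 -0.05 0 0;0 0 0 0;0 0 0 0"}}

```text
time: 19.5
tool_pos: [0.4402, -0.1636, 0.1886]
tcp_rot: [-2.882, -1.247, 0.001]
wrist_force: [0.1, 0.8, 0.6]
width: -0.001
grip_force: 0.0
```

Run:
```python
from h import *
im,B=look()
m=(B[...,2]>90)&(B[...,2]<130)&(B[...,0]>560)&(B[...,0]<690)&(B[...,1]>245)&(B[...,1]<305); print("stop",B[m].min(0).round(),B[m].max(0).round(),B[m].mean(0).round())
cv2.imwrite('pics/t6.png',cv2.resize(im[150:270,190:350],(800,600),interpolation=cv2.INTER_CUBIC))
```

```text
t 19.5 tcp b [458.8 -99.8 188.6] F b [-0.    0.77  0.58]
log n 513 x 548.8 637.0 y 148.1 237.3
stop [564. 262.  90.] [681. 303. 125.] [628. 278. 101.]
```

View pics/t6.png

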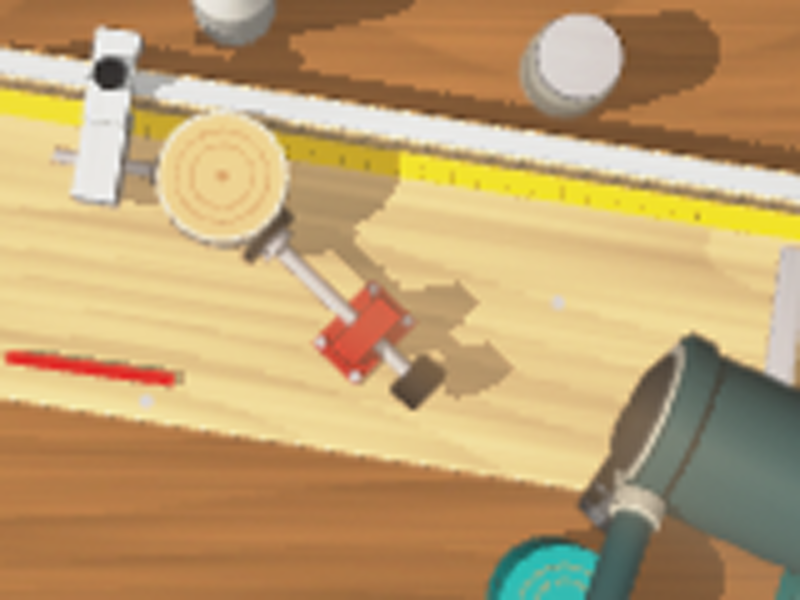

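The round at (222,177) is held between the fence, the bolt head (150,170) and the clamp pad (268,235). The stop has not moved and the robot is clear, so I hand in.

```bash
python3 -c "
from workcell import bot
print(bot.finish_job())"
```

```text
the job is handed in; nothing more can be done
None
```

The birch round is against the fence and on the stop's bolt (pushed on with about 8 N), the corner clamp is in hand-tight with about 25 N on the knob, the stop did not shift, and the job was handed in at about 20 s.

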